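Glide shot over an open workbook with a sloping phone slider

ROBOT

A 6-joint arm with a two-finger parallel gripper is mounted at the origin on the work surface. World frame = base frame: x ahead of the robot, y to its left, z up, the work surface at z = 0. Lengths are in m, angles in rad, forces in N, time in s.
With the tool pointing down it reaches from about 0.325 to 0.775 m from the base axis. Payload 5.5 kg.
Tool frame: the origin (TCP) lies at the very end of the fingers, on their centre line; the grasp point (between the pads) lies 19 mm behind it; z points along the fingers, y is the line along which they close (so a half turn about z gives the same grasp; the last joint's range is limited). The gripper opens to 88 mm and grips with 3 to 60 N. Pads are 20 mm wide; open, the fingers measure 115 mm over their backs; the gripper's body (75 mm by 178 mm) begins 61 mm behind the grasp point.
Start: joints at [1.179, 0.091, 1.231, -0, 1.82, -0.057], TCP at [0.197, 0.567, 0.192] pointing down, gripper open.
Joint ranges: [-2.87, 2.87], [-0.86, 2.18], [0.17, 2.46], [-1.51, 4.65], [0.06, 2.69], [-2.65, 2.65]. Speed limits (rad/s): [2.57, 2.57, 3.01, 3.14, 3.14, 3.14].

INTERFACE

Orientations are given as a rotation vector (axis times angle).
In Python, from station import r gives the robot as it stands.
- The arm moves only by the tool step_arm, never from a script. Its argument "targets" is a list of rows, each a list of 7 numbers: the finger opening in cm, from 0 to 8.78, then the shift along the world's x, y, z in cm, then the turn, a rotation vector about the world's x, y, z in rad. A call has 1 to 8 rows; each row is the pose to reach, as a shift and turn from the pose commanded when the call began; what a row does not reach only later rows make up. A row lasts 1/10 s, in which the tool goes at most 50 mm and 8.59 degrees, less where a joint would pass 70% of its speed; a pose out of reach is approached as far as the arm can. A call with a gripper value outside its range is refused whole. The fingers move at their own pace and stop on an object; "force" is the grip in N (left out, the last holds). Time passes only in rows, so rows that repeat a pose let the fingers close. It gives the time, the measured TCP pose, the force, the opening and the grip force at its end, in the units of the state.
- r.sense(): the state, without advancing time (a new reading comes with each control period).
- r.capture(name): name is "side" or "top" or "wrist"; returns (picture, depth): 480x640x3 uint8, red, green, blue; 480x640 float32, m along the optical axis (not along the pixel's ray), 0 where there is no reading.
- r.camera_params(name): a dict with "mtx" (3x3 intrinsics, pixels), "position" and "orientation" of the camera in the world; the wrist camera has in their place "mount" (4x4, takes a point from camera to tool coordinates, whose origin is the TCP and whose axes are the flange's). Camera axes: x right, y up, looking along -z (the intrinsics and any distortion apply to the point x, -y, -z); pixel columns grow to the right and rows downward; lengths in m; the calibration is good to about 2 mm. The wrist camera is an equidistant fisheye: a pixel r from the principal point sees the ray r / f radians off the axis. A picture is of the moment at which its call begins: read the wrist's pose just before it. camera_params takes no time and is no camera call.
- r.close_job(): hands the job in; it is judged then, once.
The state is a dict: "t": time; "joint_pos": joint angles; "qvel": joint speeds; "joint_efforts": joint torques, N m; "eef_pos": TCP position; "tool_rot": TCP orientation; "wrist_force": force on the tool from outside, world axes, zero at the start; "ft_torque": the same for the moment, N m; "width": finger opening in m; "grasp_force": force on a finger pad.
Only numpy, scipy, OpenCV 4.12 (cv2) and the standard library are available. Lean on these libraries where they do the work, as an engineer would, in place of code of your own. Each camera call takes 0.05 s, during which the arm holds its last target. There are 200 camera calls.

TASK

Film a hands-free glide shot over the open workbook: draw the slider's carriage up by its round grip to the upper end of the rails, let go, and keep your hand off it while it rolls down by itself until its grip has passed level with the fold of the book. Then catch it gently and bring it smoothly to rest with the phone over the yellow sticky note, so that the phone is never shaken on its springy arm at any time and the carriage never runs down onto the lower bumper. Keep it still there for two seconds to get a steady last picture, and finish while still holding it against the slope; leave the other things on the desk alone.

Things in the scene. Friction and masses are not known exactly. Their poses are not given: they have to be found in the camera images.
- slider: Camera slider: two steel rods 600 mm long, 16 mm thick, 70 mm apart, on black end blocks (120 x 30 x 34 mm) with 170 x 32 mm feet. Origin: on the desk under the rods' middle; y runs along the rods to the higher end, x across them to the workbook's side. The rods fall 3.5 degrees (0.0611 rad) towards -y; their axes are 75 mm above the desk at the middle. Fixed.
- carriage (a joint): Place of the rolling carriage up the slope, m: 0 on the lower bumper (start) to 0.46 on the upper one. Its grip is at slider y = -0.2296 + 0.9981 q. Low-friction rollers; nominal with phone 0.87 kg (truly 0.66 to 1.23), drag 0.7 N s/m, friction 0.25 N. Let go at the top it passes the fold after 1.1 to 1.8 s at 0.17 to 0.33 m/s, heavier faster, and would gain 0.02 to 0.07 m/s more by the note.
- grip (a point): Point in the carriage's upright round rubber grip (50 mm across, red top), 26 mm below its top and 32 mm above the aluminium deck (130 mm across the rods, 100 along) it stands on; 131 mm above the desk at q = 0, 159 mm at q = 0.46. Axes as the slider's. The phone arm's block starts 39 mm off in +x; the phone lies 130 to 210 mm off, at most 14 mm higher than this point.
- phone_arm (a joint): Sway of the phone on its springy arm, rad, about the upright axis at its root, 50 mm in +x from the grip: 0 straight across the rods, positive when swung uphill. Nominal 0.27 kg, 0.50 N m/rad, 1.7 swings a second, hardly damped. A jerk of 0.15 m/s swings it 0.09 rad, which counts as shaken; braking at 0.4 m/s2 bends it 0.025 rad, twice that if begun at once.
- phone (a point): Middle of the phone (75 x 150 x 9 mm, its screen up, its camera looking down at the book), 170 mm in slider +x from the grip and level with it along the rods when the arm does not sway.
- workbook: Open workbook, 286 mm deep, 428 mm wide over both pages, 8 mm thick, lying along the slider's far side. Origin: on the desk under the middle of its dark fold; axes as the slider's, so its y runs uphill along the rods. The grip is level with the fold when its y in this frame is 0. Fixed.
- note: Yellow sticky note (50 mm along the rods, 100 mm across) with a red middle line, on the workbook's downhill page, 140 to 180 mm from the fold. Origin: its centre; axes as the slider's. The phone is over the note when the grip's y in this frame is 0 (within half the note's width). Fixed.
- mug: White mug, 80 mm across, 95 mm tall; to be left alone. Origin: centre of its underside.
- jar: Amber jar with a steel lid, 84 mm across, 130 mm tall; to be left alone. Origin: centre of its underside.
- duck: Yellow toy duck, 60 mm across, 92 mm tall; to be left alone. Origin: centre of its underside.
- stapler: Red and black stapler, 130 x 36 x 43 mm; to be left alone. Origin: centre of its underside.

How it is judged:
By the outcome, as a careful person would: the job done as asked, in the order asked, and still so for the second after the job is handed in, while the arm keeps its last pose, push and grip.
It also fails if it takes over 54 s, if anything falls off the work surface, if the arm or the gripper's body presses on something with over 40 N, if the wrist force passes 120 N, or if a joint passes its speed limit or range.

## Working session

There is one attempt and no reset: what is moved stays moved. The work goes in short steps, Python scripts to look and compute and a tool call to move; the robot and the scene stay as the last step left them, time stands still between calls to the robot, and variables do not carry over. Pictures are saved under pics/ and viewed, at most 10 in all, crops included, and the job is handed in when it is done.

Besides the shell and the picture viewer there is one more tool, called after "Call:" as name(argument=value, ...) on one line, values as JSON. step_arm: Moves the arm, as the interface text tells. Its arguments: {"type":"object","properties":{"targets":{"type":"array"},"force":{"type":"number"}},"required":["targets"]}

```bash
mkdir -p pics; ls
python3 - <<'E'
from station import r
import cv2,numpy as np
s=r.sense();print(s)
for n in("top","side"):
    p,d=r.capture(n);cv2.imwrite(f"pics/{n}0.png",p[:,:,::-1]);np.save(n+"d.npy",d)
    print(n,r.camera_params(n))
E
```

```text
pics
{'t': 0.0, 'joint_pos': array([ 1.17931033e+00,  9.18499035e-02,  1.23182084e+00, -1.59058018e-05,
        1.81978352e+00, -5.67244201e-02]), 'qvel': array([-2.10708424e-05,  5.65112923e-04,  8.73962877e-04,  2.74680871e-03,
        1.03243158e-03,  1.22112004e-04]), 'joint_efforts': array([ 6.60535115e-04, -4.46452260e+01, -4.06445253e+01,  6.98657054e-02,
        2.91162851e-02, -1.24202943e-04]), 'eef_pos': array([0.19702063, 0.56637866, 0.19094901]), 'tool_rot': array([-5.23329734e-01, -3.09729195e+00,  2.85610846e-03]), 'wrist_force': array([-0.1417907 ,  0.69590318,  0.12321719]), 'ft_torque': array([-0.0013679 ,  0.05504231,  0.02236352]), 'grasp_force': 0.0, 'width': 0.0878789303400916}
top {'mtx': array([[477.07838563,   0.        , 324.96896662],
       [  0.        , 477.07838563, 233.7307804 ],
       [  0.        ,   0.        ,   1.        ]]), 'position': array([4.43265490e-01, 5.48568375e-04, 1.33599396e+00]), 'orientation': array([ 0.06076367, -0.09126131, -1.58034336])}
side {'mtx': array([[501.49055424,   0.        , 318.28776902],
       [  0.        , 501.49055424, 236.84012462],
       [  0.        ,   0.        ,   1.        ]]), 'position': array([-0.29464376, -1.11784891,  0.94784615]), 'orientation': array([ 0.99266666, -0.34326352, -0.59174335])}
```

View pics/top0.png

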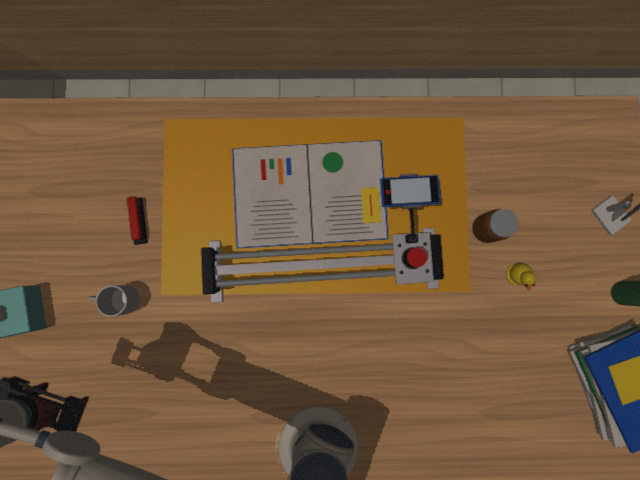

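View pics/side0.png

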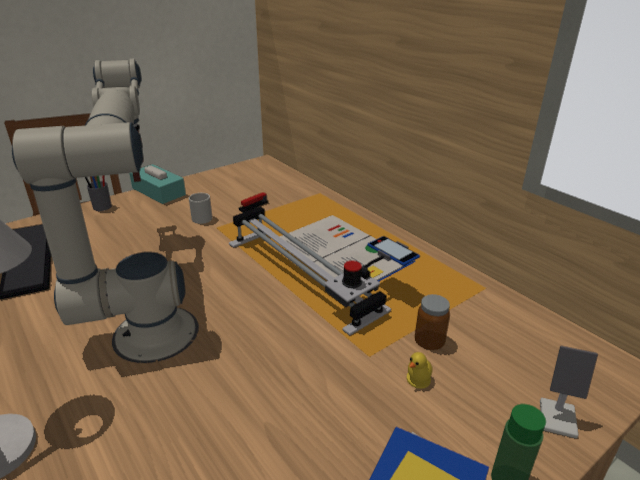

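The top view shows the slider running left (uphill end, ~(209,270)) to right, the carriage grip near (417,257), the fold near (309,195), and the note near (371,205). I'll enlarge it for accurate readings.

Run:
```python
import cv2
p=cv2.imread("pics/top0.png")
cv2.imwrite("pics/c1.png",cv2.resize(p[130:300,195:455],None,fx=3,fy=3,interpolation=cv2.INTER_CUBIC))
```

```text
(no output)
```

View pics/c1.png

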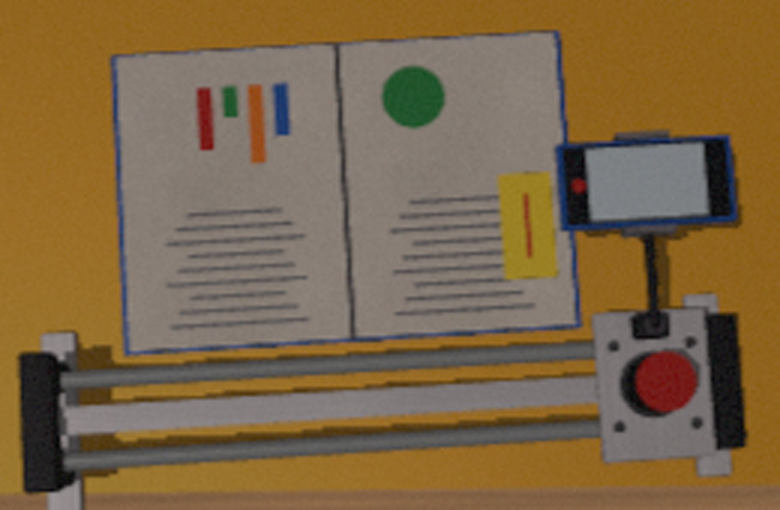

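Crop: fold from (338,44) to (353,338), note corners (499,175),(553,172),(557,275),(504,279), red grip centre (667,381), rods (62,380)-(595,349) and (68,463)-(600,428).

```bash
cat > h.py <<'E'
import numpy as np,cv2
from scipy.spatial.transform import Rotation as R
from station import r
def ray(n,uv,z):
    c=r.camera_params(n);K=c["mtx"];M=R.from_rotvec(c["orientation"]).as_matrix()
    d=M@np.array([(uv[0]-K[0,2])/K[0,0],-(uv[1]-K[1,2])/K[1,1],-1]);p=np.array(c["position"])
    return p+d*(z-p[2])/d[2]
E
python3 - <<'E'
from h import *
f=lambda x,y,z:ray("top",((x+.5)/3-.5+195,(y+.5)/3-.5+130),z)
P=lambda n,a:print(n,np.round(a,4))
a,b=f(338,44,.008),f(353,338,.008);P("fold",[a,b])
yf=np.arctan2(a[1]-b[1],a[0]-b[0]);print("fold yaw",yf)
C=[f(*c,.008) for c in((499,175),(553,172),(557,275),(504,279))];n=np.mean(C,0);P("note",n);
l=f(526,194,.008),f(530,257,.008);P("line",np.mean(l,0))
for q in(((62,380),(595,349)),((68,463),(600,428))):
    u=f(*q[0],.075+.017+.008);v=f(*q[1],.075-.006+.008);P("rod",[u,v]);print(np.arctan2(-(u-v)[0],(u-v)[1]))
B=[f(*c,.008) for c in((111,56),(557,31),(579,325),(127,353))];P("book",B);
print([np.arctan2(-(B[i]-B[j])[0],(B[i]-B[j])[1]) for i,j in((0,1),(3,2))],"mean",np.mean(B,0))
for nm in("top","side"):
    p=cv2.imread(f"pics/{nm}0.png").astype(int);m=(p[...,2]>110)&(p[...,1]<60)&(p[...,0]<60)
    _,lab,st,ce=cv2.connectedComponentsWithStats(m.astype(np.uint8))
    for i in range(1,len(st)):
        if st[i,4]>25:P(nm,[*st[i],*ce[i],*ray(nm,ce[i],.157)])
# feet/blocks
P("ub",[f(22,353,.127-.018),f(25,492,.127-.018)])
E
```

```text
fold [[0.8281 0.0212 0.008 ]
 [0.5481 0.0096 0.008 ]]
fold yaw 0.041508891824249126
note [ 0.6528 -0.156   0.008 ]
line [ 0.6525 -0.1558  0.008 ]
rod [[ 0.5072  0.2595  0.1   ]
 [ 0.5307 -0.2047  0.077 ]]
0.05053868312041312
rod [[ 0.4361  0.2536  0.1   ]
 [ 0.461  -0.2073  0.077 ]]
0.05394337285819174
book [[ 0.8178  0.2358  0.008 ]
 [ 0.8394 -0.1874  0.008 ]
 [ 0.5581 -0.2015  0.008 ]
 [ 0.5363  0.219   0.008 ]]
[np.float64(0.05093124389608883), np.float64(0.051684784030486916)] mean [0.68792639 0.01646034 0.008     ]
top [2.610000e+02 1.600000e+02 5.000000e+00 2.000000e+01 8.100000e+01
 2.629753e+02 1.694938e+02 7.210000e-01 1.307000e-01 1.570000e-01]
top [1.270000e+02 1.970000e+02 1.100000e+01 4.200000e+01 2.790000e+02
 1.323011e+02 2.181398e+02 6.010000e-01 4.529000e-01 1.570000e-01]
top [ 4.080000e+02  2.470000e+02  1.900000e+01  2.000000e+01  2.790000e+02
  4.168530e+02  2.567885e+02  4.977000e-01 -2.503000e-01  1.570000e-01]
side [2.410000e+02 1.930000e+02 2.400000e+01 9.000000e+00 5.400000e+01
 2.525741e+02 1.971111e+02 4.987000e-01 2.894000e-01 1.570000e-01]
side [ 3.440000e+02  2.610000e+02  1.800000e+01  9.000000e+00  1.240000e+02
  3.523226e+02  2.651532e+02  4.991000e-01 -2.498000e-01  1.570000e-01]
ub [[0.5302 0.2919 0.109 ]
 [0.4122 0.2878 0.109 ]]
```

Call:
step_arm(targets=[[8.78,1,-1,3,0,0,0.05],[8.78,4,-4,6,0,0,0.1],[8.78,7,-8.5,9,0,0,0.15],[8.78,10.5,-13,10.5,0,0,0.2],[8.78,14,-17.5,11,0,0,0.25],[8.78,17.5,-22,11,0,0,0.3],[8.78,21,-26.5,11,0,0,0.35],[8.78,24.5,-31,11,0,0,0.386]])

```text
t: 0.9
eef_pos: [0.4123, 0.2944, 0.3015]
tool_rot: [-0.084, 3.14, -0.0]
wrist_force: [0.8, 0.9, -0.6]
width: 0.0876
grasp_force: 0.0
```

Call:
step_arm(targets=[[8.0,2.5,-4,0,0,0,0],[8.0,3,-8,0,0,0,0],[8.0,3.5,-12.5,0,0,0,0],[8.0,4,-17,0,0,0,0],[8.0,4.5,-21.5,0,0,0,0],[8.0,4.8,-26,0,0,0,0],[8.0,5,-30.5,0,0,0,0],[8.0,5.2,-35,0,0,0,0]])

```text
t: 1.7
eef_pos: [0.4631, -0.0556, 0.3013]
tool_rot: [0.08, -3.14, -0.0]
wrist_force: [0.6, -0.2, -0.4]
width: 0.0801
grasp_force: 0.0
```

Run:
```python
from h import *
s=r.sense()
for k in("t","eef_pos","tool_rot","width","joint_pos","wrist_force"):print(k,np.round(s[k],4))
M=R.from_rotvec(s["tool_rot"]).as_matrix();print(M[:,1],np.arctan2(M[1,1],M[0,1]))
```

```text
t 1.7
eef_pos [ 0.4631 -0.0556  0.3013]
tool_rot [ 8.0500e-02 -3.1402e+00 -2.0000e-04]
width 0.0801
joint_pos [-0.1926 -0.2123  1.3255  0.      2.0287 -1.8146]
wrist_force [ 0.6137 -0.1787 -0.4329]
[-5.12110079e-02  9.98687846e-01  1.38751981e-04] 1.6220297457010449
```

Call:
step_arm(targets=[[8.5,0,0,0,0,0,0],[8.5,0,0,0,0,0,0]])

```text
t: 1.9
eef_pos: [0.4633, -0.0545, 0.3011]
tool_rot: [0.076, -3.14, -0.001]
wrist_force: [0.3, 0.2, 0.1]
width: 0.0846
grasp_force: 0.0
```

Call:
step_arm(targets=[[8.78,0.7,-4,-1,0,0,0],[8.78,1.4,-8,-3,0,0,0],[8.78,2.2,-12,-5,0,0,0],[8.78,2.9,-16,-7,0,0,0],[8.78,3.5,-19.5,-9,0,0,0],[8.78,3.5,-19.5,-10,0,0,0],[8.78,3.5,-19.5,-10,0,0,0]])

```text
t: 2.6
eef_pos: [0.4983, -0.2471, 0.1992]
tool_rot: [0.082, -3.137, -0.005]
wrist_force: [0.1, 0.2, -0.2]
width: 0.0879
grasp_force: 0.0
```

Run:
```python
from h import *
s=r.sense();print(s["eef_pos"],s["tool_rot"])
p,d=r.capture("side");cv2.imwrite("pics/c2.png",cv2.resize(p[150:330,240:440,::-1],None,fx=3,fy=3,interpolation=cv2.INTER_CUBIC))
p,d=r.capture("wrist");cv2.imwrite("pics/w1.png",p[:,:,::-1])
print(r.camera_params("wrist"))
```

```text
[ 0.49830485 -0.24709962  0.19919571] [ 0.08180893 -3.13701442 -0.00478335]
{'mtx': array([[371.64829954,   0.        , 326.7240013 ],
       [  0.        , 371.64829954, 244.18729786],
       [  0.        ,   0.        ,   1.        ]]), 'mount': array([[ 7.31231764e-04,  9.66340070e-01,  2.57267048e-01,
         6.91686560e-02],
       [ 9.99999485e-01, -5.25485148e-04, -8.68490673e-04,
         1.14681383e-04],
       [-7.04067325e-04,  2.57267551e-01, -9.66339957e-01,
        -1.91613310e-01],
       [ 0.00000000e+00,  0.00000000e+00,  0.00000000e+00,
         1.00000000e+00]])}
```

View pics/w1.png

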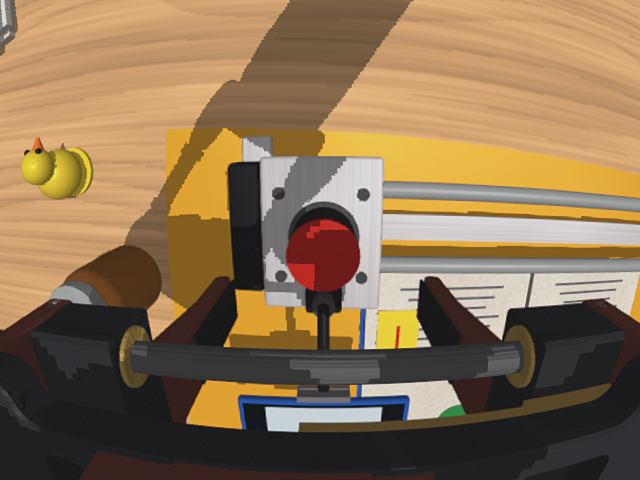

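View pics/c2.png

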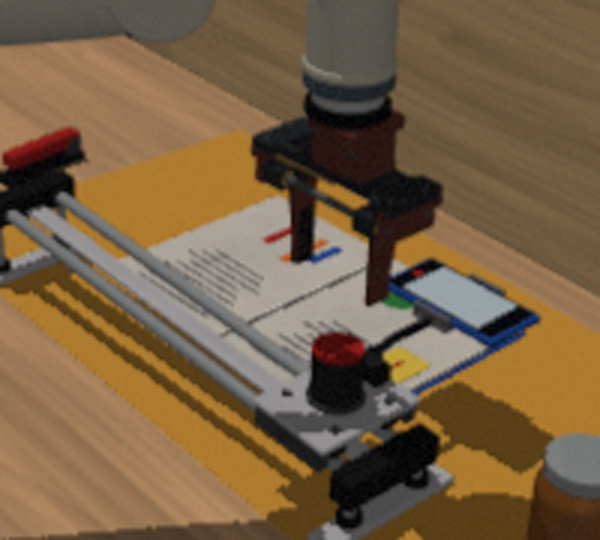

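The wrist view shows the red cap at about (323,256), well between the fingers, and the side view shows the hand above the carriage. I'll locate the grip from the wrist view.

```bash
cat >> h.py <<'E'
YAW=.051;U=np.array([-np.sin(YAW),np.cos(YAW)]);X=np.array([U[1],-U[0]]);G0=np.array([.498,-.250])
def red(p,box=None):
    p=p.astype(int);m=((p[...,0]>90)&(p[...,1]<60)&(p[...,2]<60)).astype(np.uint8)
    if box:k=np.zeros_like(m);k[box[1]:box[3],box[0]:box[2]]=1;m*=k
    _,l,st,ce=cv2.connectedComponentsWithStats(m);i=1+np.argmax(st[1:,4]);return ce[i],st[i]
def wray(s,uv,z):
    c=r.camera_params("wrist");K=c["mtx"]
    a=(np.array(uv)-K[:2,2])/K[0,0];t=np.hypot(*a);v=np.array([*(a/t*np.sin(t)),np.cos(t)])*[1,-1,-1]
    M=R.from_rotvec(s["tool_rot"]).as_matrix();T=c["mount"]
    o=M@T[:3,3]+s["eef_pos"];d=M@T[:3,:3]@v;return o+d*(z-o[2])/d[2]
def slide(P):d=np.array(P[:2])-G0;return d@U,d@X
def wgrip():
    s=r.sense();p,_=r.capture("wrist");uv,st=red(p,(150,60,520,320))
    S=0
    for _ in range(3):P=wray(s,uv,.157+.061*S);S,x=slide(P)
    return s["t"],S,x,uv,st,slide(s["eef_pos"])
E
python3 - <<'E'
from h import *
print(wgrip())
E
```

```text
(2.7, np.float64(0.0008928703993175442), np.float64(0.001618182894818275), array([322.9733204 , 253.54183847]), array([ 287,  218,   73,   72, 4123], dtype=int32), (np.float64(0.0030405532452108443), np.float64(0.0012154531704216013)))
```

Call:
step_arm(targets=[[8.78,0,-0.25,-2,0,0,0],[8.78,0,-0.25,-5,0,0,0],[8.78,0,-0.25,-7.2,0,0,0],[8.2,0,-0.25,-8.1,0,0,0],[7.3,0,-0.25,-8.1,0,0,0],[6.4,0,-0.25,-8.1,0,0,0],[5.6,0,-0.25,-8.1,0,0,0],[5.3,0,-0.25,-8.1,0,0,0]], force=8)

```text
t: 3.55
eef_pos: [0.4991, -0.2516, 0.1222]
tool_rot: [-0.081, 3.139, -0.002]
wrist_force: [-0.3, 0.6, 0.5]
width: 0.0545
grasp_force: 0.0
```

Call:
step_arm(targets=[[5.2,0,0,0,0,0,0],[5.1,0,0,0,0,0,0],[5.0,0,0,0,0,0,0],[4.9,0,0,0,0,0,0],[4.8,0,0,0,0,0,0],[4.7,0,0,0,0,0,0],[4.6,0,0,0,0,0,0]], force=8)

```text
t: 4.25
eef_pos: [0.499, -0.2495, 0.1218]
tool_rot: [-0.083, 3.139, 0.004]
wrist_force: [-0.9, 7.6, 5.3]
width: 0.0501
grasp_force: 8.0
```

Run:
```python
import numpy as np
N=56;t=np.arange(0,N+1)/N;q=45.5*(10*t**3-15*t**4+6*t**5)
D=np.array([-.0509,.9968,.061])
for c in range(7):
    a=q[8*c+1:8*c+9]-q[8*c]
    print([[4.6,*[round(float(v),2) for v in x*D],0,0,0] for x in a])
```

```text
[[4.6, -0.0, 0.0, 0.0, 0, 0, 0], [4.6, -0.0, 0.02, 0.0, 0, 0, 0], [4.6, -0.0, 0.06, 0.0, 0, 0, 0], [4.6, -0.01, 0.15, 0.01, 0, 0, 0], [4.6, -0.01, 0.28, 0.02, 0, 0, 0], [4.6, -0.02, 0.47, 0.03, 0, 0, 0], [4.6, -0.04, 0.73, 0.04, 0, 0, 0], [4.6, -0.05, 1.06, 0.06, 0, 0, 0]]
[[4.6, -0.02, 0.4, 0.02, 0, 0, 0], [4.6, -0.05, 0.89, 0.05, 0, 0, 0], [4.6, -0.07, 1.45, 0.09, 0, 0, 0], [4.6, -0.11, 2.1, 0.13, 0, 0, 0], [4.6, -0.14, 2.83, 0.17, 0, 0, 0], [4.6, -0.19, 3.64, 0.22, 0, 0, 0], [4.6, -0.23, 4.53, 0.28, 0, 0, 0], [4.6, -0.28, 5.51, 0.34, 0, 0, 0]]
[[4.6, -0.05, 1.05, 0.06, 0, 0, 0], [4.6, -0.11, 2.17, 0.13, 0, 0, 0], [4.6, -0.17, 3.36, 0.21, 0, 0, 0], [4.6, -0.24, 4.61, 0.28, 0, 0, 0], [4.6, -0.3, 5.92, 0.36, 0, 0, 0], [4.6, -0.37, 7.28, 0.45, 0, 0, 0], [4.6, -0.44, 8.68, 0.53, 0, 0, 0], [4.6, -0.52, 10.12, 0.62, 0, 0, 0]]
[[4.6, -0.08, 1.47, 0.09, 0, 0, 0], [4.6, -0.15, 2.97, 0.18, 0, 0, 0], [4.6, -0.23, 4.47, 0.27, 0, 0, 0], [4.6, -0.31, 5.99, 0.37, 0, 0, 0], [4.6, -0.38, 7.51, 0.46, 0, 0, 0], [4.6, -0.46, 9.02, 0.55, 0, 0, 0], [4.6, -0.54, 10.51, 0.64, 0, 0, 0], [4.6, -0.61, 11.98,
[... 157 characters left out ...]
[4.6, -0.35, 6.76, 0.41, 0, 0, 0], [4.6, -0.41, 7.95, 0.49, 0, 0, 0], [4.6, -0.46, 9.07, 0.56, 0, 0, 0], [4.6, -0.52, 10.12, 0.62, 0, 0, 0]]
[[4.6, -0.05, 0.97, 0.06, 0, 0, 0], [4.6, -0.1, 1.87, 0.11, 0, 0, 0], [4.6, -0.14, 2.68, 0.16, 0, 0, 0], [4.6, -0.17, 3.41, 0.21, 0, 0, 0], [4.6, -0.21, 4.06, 0.25, 0, 0, 0], [4.6, -0.24, 4.62, 0.28, 0, 0, 0], [4.6, -0.26, 5.1, 0.31, 0, 0, 0], [4.6, -0.28, 5.51, 0.34, 0, 0, 0]]
[[4.6, -0.02, 0.33, 0.02, 0, 0, 0], [4.6, -0.03, 0.58, 0.04, 0, 0, 0], [4.6, -0.04, 0.77, 0.05, 0, 0, 0], [4.6, -0.05, 0.91, 0.06, 0, 0, 0], [4.6, -0.05, 0.99, 0.06, 0, 0, 0], [4.6, -0.05, 1.04, 0.06, 0, 0, 0], [4.6, -0.05, 1.05, 0.06, 0, 0, 0], [4.6, -0.05, 1.06, 0.06, 0, 0, 0]]
```

Call:
step_arm(targets=[[4.6,0,0.02,0,0,0,0],[4.6,0,0.06,0,0,0,0],[4.6,-0.01,0.15,0.01,0,0,0],[4.6,-0.01,0.28,0.02,0,0,0],[4.6,-0.02,0.47,0.03,0,0,0],[4.6,-0.04,0.73,0.04,0,0,0],[4.6,-0.05,1.06,0.06,0,0,0],[4.6,-0.07,1.46,0.08,0,0,0]])

```text
t: 5.05
eef_pos: [0.4983, -0.2375, 0.1223]
tool_rot: [-0.079, 3.139, -0.003]
wrist_force: [2.2, -1.4, 5.6]
width: 0.0493
grasp_force: 8.0
```

Call:
step_arm(targets=[[4.6,-0.03,0.49,0.03,0,0,0],[4.6,-0.05,1.05,0.07,0,0,0],[4.6,-0.09,1.7,0.11,0,0,0],[4.6,-0.12,2.43,0.15,0,0,0],[4.6,-0.17,3.24,0.2,0,0,0],[4.6,-0.21,4.13,0.26,0,0,0],[4.6,-0.26,5.11,0.32,0,0,0],[4.6,-0.31,6.16,0.38,0,0,0]])

```text
t: 5.85
eef_pos: [0.4952, -0.1756, 0.1262]
tool_rot: [-0.079, 3.139, -0.003]
wrist_force: [1.9, -0.6, 5.6]
width: 0.0494
grasp_force: 8.0
```

Call:
step_arm(targets=[[4.6,-0.06,1.12,0.07,0,0,0],[4.6,-0.12,2.31,0.15,0,0,0],[4.6,-0.18,3.56,0.22,0,0,0],[4.6,-0.25,4.87,0.3,0,0,0],[4.6,-0.32,6.23,0.38,0,0,0],[4.6,-0.39,7.63,0.47,0,0,0],[4.6,-0.46,9.07,0.56,0,0,0],[4.6,-0.54,10.54,0.65,0,0,0]])

```text
t: 6.65
eef_pos: [0.4899, -0.0699, 0.1326]
tool_rot: [-0.079, 3.138, -0.002]
wrist_force: [3.0, -0.8, 5.9]
width: 0.0494
grasp_force: 8.0
```

Call:
step_arm(targets=[[4.6,-0.08,1.5,0.09,0,0,0],[4.6,-0.15,3.0,0.19,0,0,0],[4.6,-0.23,4.52,0.28,0,0,0],[4.6,-0.31,6.04,0.37,0,0,0],[4.6,-0.38,7.55,0.46,0,0,0],[4.6,-0.46,9.04,0.55,0,0,0],[4.6,-0.54,10.51,0.64,0,0,0],[4.6,-0.61,11.95,0.73,0,0,0]])

```text
t: 7.45
eef_pos: [0.4838, 0.0497, 0.1399]
tool_rot: [-0.079, 3.138, -0.002]
wrist_force: [1.3, -0.8, 5.7]
width: 0.0499
grasp_force: 8.0
```

Call:
step_arm(targets=[[4.6,-0.07,1.4,0.09,0,0,0],[4.6,-0.14,2.76,0.17,0,0,0],[4.6,-0.21,4.07,0.25,0,0,0],[4.6,-0.27,5.32,0.33,0,0,0],[4.6,-0.33,6.51,0.4,0,0,0],[4.6,-0.39,7.63,0.47,0,0,0],[4.6,-0.44,8.68,0.53,0,0,0],[4.6,-0.49,9.65,0.59,0,0,0]])

```text
t: 8.25
eef_pos: [0.4789, 0.1462, 0.1458]
tool_rot: [-0.079, 3.138, -0.001]
wrist_force: [1.2, -1.3, 6.1]
width: 0.0498
grasp_force: 8.0
```

Call:
step_arm(targets=[[4.6,-0.05,0.89,0.05,0,0,0],[4.6,-0.09,1.71,0.1,0,0,0],[4.6,-0.12,2.44,0.15,0,0,0],[4.6,-0.15,3.09,0.19,0,0,0],[4.6,-0.18,3.65,0.22,0,0,0],[4.6,-0.2,4.13,0.25,0,0,0],[4.6,-0.23,4.53,0.28,0,0,0],[4.6,-0.25,4.86,0.3,0,0,0]])

```text
t: 9.05
eef_pos: [0.4765, 0.1945, 0.1488]
tool_rot: [-0.079, 3.138, -0.001]
wrist_force: [0.7, -1.1, 5.8]
width: 0.0494
grasp_force: 8.0
```

Run:
```python
from h import *
s=r.sense();print(s["eef_pos"],slide(s["eef_pos"]),s["wrist_force"],s["ft_torque"])
p,d=r.capture("wrist");print(red(p,(150,60,520,320)))
cv2.imwrite("pics/w2.png",p[:,:,::-1])
print(wgrip())
```

```text
[0.47649111 0.19454824 0.1487917 ] (np.float64(0.445066703699207), np.float64(0.0011812051678474315)) [ 0.66216346 -1.1161995   5.81511969] [-0.07780061 -0.17409805  0.07571736]
(array([326.59263579, 289.90203266]), array([ 274,  252,  106,   68, 6002], dtype=int32))
(9.1, np.float64(0.4457151766547899), np.float64(-0.005052297587216599), array([326.59483333, 289.91583333]), array([ 274,  253,  106,   67, 6000], dtype=int32), (np.float64(0.44548759092282986), np.float64(0.0012030890253464169)))
```

View pics/w2.png

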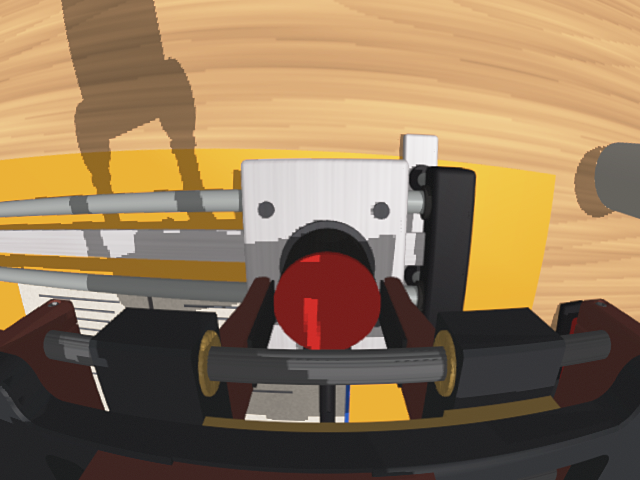

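The wrist view shows the grip held at about (327,290), with the carriage about 13 mm from the upper end block's bumper. I'll finish the draw and let it settle.

Call:
step_arm(targets=[[4.6,-0.01,0.22,0.01,0,0,0],[4.6,-0.02,0.41,0.02,0,0,0],[4.6,-0.03,0.58,0.03,0,0,0],[4.6,-0.04,0.73,0.04,0,0,0],[4.6,-0.04,0.84,0.05,0,0,0],[4.6,-0.05,0.91,0.06,0,0,0],[4.6,-0.05,0.95,0.06,0,0,0],[4.6,-0.05,0.95,0.06,0,0,0]])

```text
t: 9.95
eef_pos: [0.476, 0.2039, 0.1494]
tool_rot: [-0.079, 3.138, -0.001]
wrist_force: [1.1, -0.1, 6.4]
width: 0.0495
grasp_force: 8.0
```

Call:
step_arm(targets=[[4.6,0,0,0,0,0,0],[4.6,0,0,0,0,0,0],[4.6,0,0,0,0,0,0],[4.6,0,0,0,0,0,0],[4.6,0,0,0,0,0,0],[4.6,0,0,0,0,0,0],[4.6,0,0,0,0,0,0],[4.6,0,0,0,0,0,0]], force=4)

```text
t: 10.75
eef_pos: [0.4761, 0.2039, 0.1493]
tool_rot: [-0.079, 3.138, -0.001]
wrist_force: [1.3, -0.7, 5.9]
width: 0.0499
grasp_force: 4.0
```

Run:
```python
from h import *
print(wgrip(), r.sense()["eef_pos"],r.sense()["wrist_force"])
```

```text
(10.75, np.float64(0.45466813973190473), np.float64(-0.0050472437929832935), array([326.67443409, 289.90862184]), array([ 274,  252,  107,   68, 6008], dtype=int32), (np.float64(0.4543869268000477), np.float64(0.0012427549743009927))) [0.47606911 0.20384272 0.14931216] [ 1.23761875 -0.01212847  5.65280562]
```

```bash
cat > fit.py <<'E'
from h import *
import json,os,sys
from scipy.optimize import least_squares
A=lambda m:9.81*np.sin(.0611)-.25/m
def mot(t,m,T0):
    t=np.maximum(t-T0,0);b=.7/m;e=1-np.exp(-b*t);return .4544-(A(m)/b*t-A(m)/b**2*e),A(m)/b*e
def fit(D):
    D=np.array(D);f=lambda p:np.r_[(mot(D[:,0],*p)[0]-D[:,1])/.001,(p[0]-.87)/.25,(p[1]-10.85)/.04]
    return least_squares(f,[.87,10.85])
def obs(n):
    D=json.load(open("D.json")) if os.path.exists("D.json") else []
    for _ in range(n):
        w=wgrip();print(round(w[0],3),w[1],w[2],w[3],w[4],w[5]);D.append([float(w[0]),float(w[1])])
    json.dump(D,open("D.json","w"))
    o=fit(D);m,T0=o.x;print("m,T0",o.x,"res",o.fun)
    tt=np.arange(0,4,.001)+T0;s,v=mot(tt,m,T0)
    i=np.argmin(abs(s-.256));print("fold at",tt[i],"v",v[i])
    t=r.sense()["t"];print("now",t,slide(r.sense()["eef_pos"]),mot(t,m,T0));return m,T0
E
echo ok
```

```text
ok
```

Call:
step_arm(targets=[[5.6,0,0,0,0,0,0],[7.0,0.02,-0.3,0,0,0,0],[8.2,0.05,-1.0,0.8,0,0,0],[8.78,0.1,-1.9,3.2,0,0,0],[8.78,0.15,-3.0,6,0,0,0],[8.78,0.22,-4.4,8,0,0,0],[8.78,0.31,-6,8.5,0,0,0]])

```text
t: 11.5
eef_pos: [0.479, 0.1436, 0.2369]
tool_rot: [-0.08, 3.136, 0.001]
wrist_force: [0.0, -0.3, 0.1]
width: 0.088
grasp_force: 0.0
```

```bash
python3 -c "
from fit import *
obs(2)"
```

```text
11.5 0.4083132449668192 0.0017832803560275598 [346.84100418 249.74764644] [ 312  216   70   69 3824] (np.float64(0.39405699121601184), np.float64(0.001107511994292168))
11.55 0.40346031180503417 0.0016696802980705402 [342.9429477  249.39117802] [ 309  216   69   69 3786] (np.float64(0.3919879780579356), np.float64(0.0012216539745414819))
m,T0 [ 0.72621087 10.84078172] res [ 0.80633884 -0.72173754 -0.57515652 -0.23045688]
fold at 12.39778172477208 v 0.20537793834819607
now 11.6 (np.float64(0.3931716035062234), np.float64(0.0009801079636166526)) (np.float64(0.39603599734695283), np.float64(0.13716513260302912))
```

Call:
step_arm(targets=[[8.78,0.06,-1.2,-0.07,0,0,0],[8.78,0.13,-2.5,-0.15,0,0,0]])

```text
t: 11.8
eef_pos: [0.4793, 0.1189, 0.231]
tool_rot: [0.082, -3.139, 0.0]
wrist_force: [0.5, 0.7, -0.3]
width: 0.0878
grasp_force: 0.0
```

```bash
python3 -c "
from fit import *
obs(2)"
```

```text
11.8 0.36823098696136286 0.0016925640232507665 [324.58056331 252.77797513] [ 289  218   72   70 3941] (np.float64(0.3693602688787219), np.float64(0.00016331751575894213))
11.85 0.3616211585107278 0.0015679395757650441 [317.67614371 252.42724218] [ 283  218   70   70 3869] (np.float64(0.3675318529738452), np.float64(0.00020305603572053077))
m,T0 [ 0.69516341 10.81432767] res [ 0.80470655 -0.41721378  0.42733351 -0.55302495 -0.69934635 -0.89180836]
fold at 12.451327665447145 v 0.19200555761066906
now 11.9 (np.float64(0.3683826052452508), np.float64(0.00022264921238722424)) (np.float64(0.35326697581595257), np.float64(0.15806293854728012))
```

Call:
step_arm(targets=[[8.78,0.1,-2.0,-0.5,0,0,0],[8.78,0.25,-4.5,-1.2,0,0,0],[8.78,0.4,-7.0,-1.9,0,0,0]])

```text
t: 12.2
eef_pos: [0.4835, 0.0489, 0.2123]
tool_rot: [0.082, -3.14, -0.0]
wrist_force: [0.1, -0.1, -0.0]
width: 0.0879
grasp_force: 0.0
```

```bash
python3 -c "
from fit import *
m,T=obs(1)
s=r.sense();print(s['eef_pos'])
for t in np.arange(s['t'],s['t']+1.3,.1):print(round(t,2),*np.round(mot(t,m,T),4))
"
```

```text
12.2 0.3002647724766857 0.001452226186642593 [327.75137615 257.76743119] [ 291  221   75   74 4360] (np.float64(0.2992640620645057), np.float64(0.0007479918901680278))
m,T0 [ 0.70546497 10.82642089] res [ 1.13507293 -0.17528356  0.0406638  -1.09984748  0.36635336 -0.6581401
 -0.58947772]
fold at 12.434420891119249 v 0.19655157013339716
now 12.25 (np.float64(0.29603290031170404), np.float64(0.0003790351749448379)) (np.float64(0.2913812794256968), np.float64(0.18651125512181735))
[0.48328741 0.04566732 0.21086491]
12.25 0.2914 0.1865
12.35 0.2724 0.1922
12.45 0.253 0.1973
12.55 0.233 0.202
12.65 0.2126 0.2062
12.75 0.1918 0.21
12.85 0.1706 0.2134
12.95 0.1491 0.2166
13.05 0.1273 0.2194
13.15 0.1052 0.222
13.25 0.0829 0.2243
13.35 0.0604 0.2264
13.45 0.0376 0.2283
13.55 0.0147 0.23
```

Call:
step_arm(targets=[[8.78,0.13,-2.6,-2.4,0,0,0],[7.8,0.23,-4.55,-5,0,0,0],[6.8,0.34,-6.55,-7.2,0,0,0],[6.0,0.44,-8.6,-7.5,0,0,0],[5.5,0.55,-10.7,-7.65,0,0,0],[5.2,0.65,-12.75,-7.77,0,0,0],[4.95,0.75,-14.75,-7.9,0,0,0],[4.7,0.85,-16.6,-8.0,0,0,0]], force=4)

```text
t: 13.05
eef_pos: [0.4919, -0.1171, 0.1323]
tool_rot: [0.08, -3.139, -0.001]
wrist_force: [-0.3, -0.1, -0.9]
width: 0.0494
grasp_force: 4.0
```

Call:
step_arm(targets=[[4.6,0.08,-1.62,-0.1,0,0,0],[4.6,0.15,-2.9,-0.18,0,0,0],[4.6,0.2,-3.85,-0.23,0,0,0],[4.6,0.23,-4.51,-0.27,0,0,0],[4.6,0.25,-4.93,-0.3,0,0,0],[4.6,0.26,-5.17,-0.31,0,0,0],[4.6,0.27,-5.29,-0.32,0,0,0],[4.6,0.27,-5.33,-0.32,0,0,0]], force=4)

```text
t: 13.85
eef_pos: [0.4946, -0.1696, 0.1293]
tool_rot: [0.081, -3.14, -0.001]
wrist_force: [-0.3, -0.1, -5.8]
width: 0.0496
grasp_force: 4.0
```

Call:
step_arm(targets=[[4.6,0,0,0,0,0,0],[4.6,0,0,0,0,0,0],[4.6,0,0,0,0,0,0],[4.6,0,0,0,0,0,0],[4.6,0,0,0,0,0,0],[4.6,0,0,0,0,0,0],[4.6,0,0,0,0,0,0],[4.6,0,0,0,0,0,0]])

```text
t: 14.65
eef_pos: [0.4949, -0.1699, 0.1298]
tool_rot: [0.08, -3.141, -0.0]
wrist_force: [-0.4, 0.5, -6.7]
width: 0.0497
grasp_force: 4.0
```

Run:
```python
from h import *
print(wgrip())
p,d=r.capture("top");cv2.imwrite("pics/top1.png",p[100:340,160:480,::-1].repeat(2,0).repeat(2,1))
```

```text
(14.65, np.float64(0.08037230489602225), np.float64(-0.004463484108385932), array([326.69282438, 288.79980341]), array([ 275,  250,  105,   70, 6104], dtype=int32), (np.float64(0.0801137901760288), np.float64(0.0009679724077439611)))
```

View pics/top1.png

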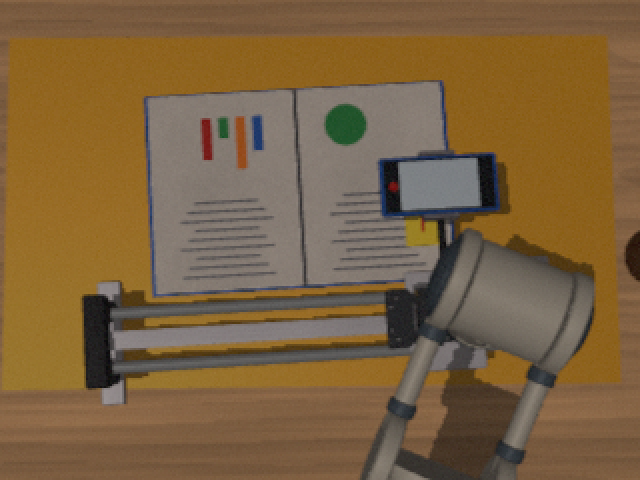

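The final top view shows the phone centred near (438,185) and the note line near (423,225). Allowing for parallax, the phone is over the note. I'll hold it still there.

Call:
step_arm(targets=[[4.6,0,0,0,0,0,0],[4.6,0,0,0,0,0,0],[4.6,0,0,0,0,0,0],[4.6,0,0,0,0,0,0],[4.6,0,0,0,0,0,0],[4.6,0,0,0,0,0,0],[4.6,0,0,0,0,0,0],[4.6,0,0,0,0,0,0]])

```text
t: 15.55
eef_pos: [0.4949, -0.17, 0.1299]
tool_rot: [-0.08, 3.14, -0.0]
wrist_force: [-1.1, 0.5, -6.9]
width: 0.0494
grasp_force: 4.0
```

Call:
step_arm(targets=[[4.6,0,0,0,0,0,0],[4.6,0,0,0,0,0,0],[4.6,0,0,0,0,0,0],[4.6,0,0,0,0,0,0],[4.6,0,0,0,0,0,0],[4.6,0,0,0,0,0,0],[4.6,0,0,0,0,0,0],[4.6,0,0,0,0,0,0]])

```text
t: 16.35
eef_pos: [0.4949, -0.17, 0.1299]
tool_rot: [-0.08, 3.14, -0.0]
wrist_force: [-0.5, 1.1, -6.3]
width: 0.0493
grasp_force: 4.0
```

Call:
step_arm(targets=[[4.6,0,0,0,0,0,0],[4.6,0,0,0,0,0,0],[4.6,0,0,0,0,0,0],[4.6,0,0,0,0,0,0],[4.6,0,0,0,0,0,0],[4.6,0,0,0,0,0,0],[4.6,0,0,0,0,0,0],[4.6,0,0,0,0,0,0]])

```text
t: 17.15
eef_pos: [0.4949, -0.17, 0.1299]
tool_rot: [-0.08, 3.14, -0.0]
wrist_force: [-0.6, -0.5, -5.7]
width: 0.0493
grasp_force: 4.0
```

```bash
python3 -c "
from station import r
s=r.sense();print(s['t'],s['eef_pos'],s['width'],s['grasp_force']);print(r.close_job())"
```

```text
17.15 [ 0.49490143 -0.16995913  0.12985   ] 0.049276058568488844 3.999878838658333
the job is handed in; nothing more can be done
None
```

I drew the carriage up to about 4 mm short of the upper bumper, let it roll free past the fold, and caught it. I then braked it to rest with the phone about 6 mm from the note's centre by my measurement, held it still for about 3 s, and handed the job in at 17.2 s still gripping it; I didn't measure the phone's sway directly.

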